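Clip the light onto the box lid

ROBOT

A 6-joint arm with a two-finger parallel gripper is mounted at the origin on the work surface. World frame = base frame: x ahead of the robot, y to its left, z up, the work surface at z = 0. Lengths are in m, angles in rad, forces in N, time in s.
With the tool pointing down it reaches from about 0.35 to 0.8 m from the base axis. Payload 7.3 kg.
Tool frame: the origin (TCP) lies midway between the tips of the shut fingers; the grasp point (between the pads) lies 19 mm behind it (bot.tcp_to_grasp is the distance from the TCP to the grasp point, in m); z points along the fingers, y is the line along which they close (so a half turn about z gives the same grasp; the last joint's range is limited). The gripper opens to 85 mm and grips with 20 to 120 N. Pads are 22 mm wide; open, the fingers measure 114 mm over their backs; the gripper's body (76 mm by 85 mm) begins 54 mm behind the grasp point. The pads swing forward as they close: fully open they stand 13 mm farther back than shut.
Start: joints at [1.008, 0.342, 1.524, -0, 1.275, -0.146], TCP at [0.213, 0.48, 0.231] pointing down, gripper open.
Joint ranges: [-2.53, 2.53], [-0.77, 2.02], [0.04, 2.7], [-1, 4.14], [0.28, 2.66], [-3.11, 3.11]. Speed limits (rad/s): [2.57, 2.57, 3.14, 3.14, 3.14, 3.14].

INTERFACE

Orientations are given as a unit quaternion [w, x, y, z].
In Python, from rig import bot gives the robot as it stands.
- The arm moves only by the tool send_rows, never from a script. Its argument "increments" is a list that holds one entry, the list of rows, each a list of 7 numbers: the turn, a rotation vector about the tool's x, y, z in rad, then the shift along the tool's x, y, z in m, then the opening in per cent of the stroke, from 0 (shut) to 100 (fully open). A call has 1 to 12 rows; each row shifts and turns the commanded pose from where the row before left it, along the tool's axes as they then stand; what a row does not reach is not made up. A row lasts 1/8 s, in which the tool goes at most 62.5 mm and 10.7 degrees, less where a joint would pass 70% of its speed; a pose out of reach is approached as far as the arm can. A call is refused whole if a number of a shift passes 0.0625 or a number of a turn 0.188, either way. A call with a gripper value outside its range is refused whole. The fingers move at their own pace and stop on an object; the grip force is fixed at half the most. Time passes only in rows, so rows that do not move let the fingers close. It gives the time, the measured TCP pose, the force, the opening and the grip force at its end, in the units of the state.
- bot.read_state(): the state, without advancing time (a new reading comes with each control period).
- bot.capture(name): name is "side" or "top"; returns a dict with "pixels" (400x640x3 uint8, blue, green, red), "z_map" (400x640 float32, m along the optical axis (not along the pixel's ray), 0 where there is no reading), "vertical_fov" (degrees; the focal length in pixels is half the picture's height over the tangent of half this angle, whatever the lens; pixels are square), "cx", "cy" (the principal point, pixels), "cam_to_world" (4x4, takes a point from camera to world coordinates). Camera axes: x right, y down, z forward; pixel columns grow to the right and rows downward; lengths in m; the calibration is good to about 2 mm. A picture is of the moment at which its call begins.
- bot.sign_off(): hands the job in; it is judged then, once.
The state is a dict: "time": time; "joint_pos": joint angles; "dq": joint speeds; "effort": joint torques, N m; "ee_pos": TCP position; "tcp_rot": TCP orientation; "contact_force": force on the tool from outside, world axes, zero at the start; "wrist_torque": the same for the moment, N m; "gripper_width": finger opening in m; "finger_force": force on a finger pad.
Only numpy, scipy, OpenCV 4.12 (cv2) and the standard library are available. Lean on these libraries where they do the work, as an engineer would, in place of code of your own. Each camera call takes 0.05 s, during which the arm holds its last target. There are 200 camera calls.

TASK

First move the flashlight that stands in the way: stand it upright on the round cork mat and let go. Then squeeze the clip-on light open, take it off the letter rack's front board and clip it firmly over the free edge of the wooden box's raised lid, near the middle and square to the lid, with its lamp head on the lid's underside so that it shines into the box. Leave the lid at the angle it has, and leave the other things where they are.

Things in the scene. Friction and masses are not known exactly. Their poses are not given: they have to be found in the camera images.
- light: Grey clip-on light, 120 g, starts clipped handles up on the rack's front board, 22 mm of it in the jaws. Origin: at the jaw tips, mid-width, on the clamping face of its flat half. +z jaws to handles, +y along its 40 mm width (parallel to the edge gripped), +x flat half to lever half. Flat half: a straight plate, x -6 to 0, z 0 to 85 mm; jaw below, handle above z 50. An edge enters to z 42 mm.
- light_lever (a joint): Angle of the light's sprung lever, rad: 0 shut on nothing, 0.25 gripping a 10 mm board, 0.78 fully squeezed (end stop). It pivots at x 15, z 45 mm of the light. Its handle ends at z 85 mm: outer face at x 42 mm when gripping a board; when fully squeezed parallel to the flat handle, outer face at x 23 mm, and the jaws gape 30 mm at the tips, 23 mm at z 24.
- light_grip (a point): Where to squeeze the light: midway between its handles as they stand when fully squeezed, x 8.5, y 0, z 72 mm in the light's frame, same axes. A full squeeze leaves 29 mm over both handles and needs about 16 N here.
- light_lens (a point): Centre of the glass of the lamp head, x -25, z 18 mm in the light's frame. The head is a disc, 42 mm across, on the outer side of the flat half: x -25 to -6, z -3 to 39 mm.
- rack: Wooden letter rack, fixed. Origin: centre of the underside; y runs along its boards, z up. Foot 130 x 220 x 12 mm. Front board on the -x side: 10 mm thick, 220 mm wide, top edge 100 mm above the bench, its middle plane 50 mm before the origin. Rear board 117 mm high, 105 mm behind the front one.
- rack_edge (a point): Middle of the top edge of the rack's front board; same axes as the rack.
- box: Wooden box, fixed, 170 mm (x) x 260 mm (y) x 90 mm high, open at the top. Origin: centre of the underside; its hinge lies along the far top rim, 85 mm to +x, its open front is to -x.
- lid (a joint): Opening angle of the box lid, rad: 0 shut, pi/2 upright. It starts part open (1.0 to 1.2), leaning over the box; a stiff hinge holds it.
- lid_edge (a point): Middle of the lid's free edge, halfway through its thickness. The lid is 160 mm from hinge to free edge, 260 mm wide, 10 mm thick. Lid axes: +x points from the free edge along the lid to the hinge, y along the edge, +z out of the outer (upper) face; the underside, which faces the box's inside, is 5 mm from this point towards -z.
- flashlight: Aluminium flashlight (220 g) standing on its head close before the light's lamp head, so that a finger cannot reach the flat handle. 160 mm tall; head 42 mm across up to z 30 mm, tapering to a body 30 mm across from z 45 mm to the top. Origin: centre of the underside, z along it, up.
- mat: Round cork mat, fixed, 90 mm across, 4 mm thick, empty. Origin: centre of the underside.
- dish: Green ceramic key dish, 76 mm across, 28 mm high; bystander, origin under its centre.
- shoehorn: Steel shoehorn lying flat, about 190 mm long, 6 mm thick; bystander, lies along its x.
- scraper: Blue plastic ice scraper lying flat, about 225 mm long, blade 100 mm wide; bystander, lies along its x.
- tin: Flat round steel tin, 76 mm across, 28 mm high; bystander, origin under its centre.
- mug: White mug, 80 mm across, 90 mm high; bystander, origin under its centre.
- brush: Wooden boot brush, 130 x 40 x 35 mm, lying inside the box; bystander, origin under its centre.
Things that resemble listed ones, but are neither listed nor needed, are in the scene too. Leave any yellow look-alike of the flashlight alone. Several things have the shape of the light; the one meant has the colours described above.

How it is judged:
On the way, in this order (a step that is already met when the one before it is completed fails the run):
1. the flashlight stands upright on the cork mat (within 35 mm of its centre), let go (horizontal distance between flashlight and mat below 0.035 m and angle between flashlight's own z axis and vertical below 0.1 rad and height (world z) of flashlight below 0.012 m and contact force between flashlight and the fingers below 0.1 N and linear speed of flashlight below 0.03 m/s), for 0.2 s.
2. the light is squeezed open (lever beyond 0.45 rad) and off the rack (its jaw mouth 50 mm or more from the rack's front top edge, nothing touching the rack) (value of joint light_lever above 0.45 rad and z of light in the frame of rack_edge above 0.01 m and distance between light and rack_edge above 0.05 m and contact force between light and rack below 0.1 N), for 0.1 s.
At the end, for the whole second after the job is handed in: Light gripping the lid edge (over 2 N, at rest): jaws 10 to 43 mm over it, within 50 mm of its middle, square within 0.2 rad, flat half and lamp head on the underside; lid edge within 20 mm of its start; flashlight upright on the mat within 35 mm of its centre. All at rest (x of light in the frame of lid_edge between 0.01 and 0.043 m and y of light in the frame of lid_edge between -0.05 and 0.05 m and z of light in the frame of lid_edge between -0.012 and 0.003 m and angle between the z axis of light and the x axis of lid_edge, either way round below 0.2 rad and angle between the y axis of light and the y axis of lid_edge, either way round below 0.2 rad and z of light_lens in the frame of lid_edge below -0.015 m and contact force between light and box above 2 N and linear speed of each of light, flashlight below 0.02 m/s and angular speed of light below 0.2 rad/s and distance of lid_edge from where it was at the start of the episode below 0.02 m and horizontal distance between flashlight and mat below 0.035 m and angle between flashlight's own z axis and vertical below 0.1 rad and height (world z) of flashlight below 0.012 m); the robot touches nothing.
It fails at once if another thing is moved by more than 40 mm (distance of any of dish, shoehorn, scraper, tin, mug, brush from where it was at the start of the episode above 0.04 m).
It fails at once if the flashlight is knocked over (angle between flashlight's own z axis and vertical above 0.7 rad).
It also fails if it takes over 59 s, if anything falls off the work surface, if the arm or the gripper's body presses on something with over 40 N, if the wrist force passes 120 N, or if a joint passes its speed limit or range.

## Working session

There is one attempt and no reset: what is moved stays moved. The work goes in short steps, Python scripts to look and compute and a tool call to move; the robot and the scene stay as the last step left them, time stands still between calls to the robot, and variables do not carry over. Pictures are saved under pics/ and viewed, at most 10 in all, crops included, and the job is handed in when it is done.

Besides the shell and the picture viewer there is one more tool, called after ">>>" in YAML: its name, and indented under it one key for each argument. send_rows: Moves the arm, as the interface text tells. Its arguments: {"type":"object","properties":{"increments":{"type":"array"}},"required":["increments"]}

```bash
mkdir -p pics; cat > h.py <<'E'
import numpy as np, cv2
from rig import bot
def cap(n):
    c=bot.capture(n); np.savez(f'{n}.npz',**{k:np.array(v) for k,v in c.items()}); return c
def load(n): return dict(np.load(f'{n}.npz'))
def pts(c):
    h,w=c['z_map'].shape; f=h/2/np.tan(np.radians(float(c['vertical_fov']))/2)
    u,v=np.meshgrid(np.arange(w),np.arange(h)); z=c['z_map']
    p=np.stack([(u-c['cx'])/f*z,(v-c['cy'])/f*z,z,np.ones_like(z)],-1)
    q=(p@np.array(c['cam_to_world']).T)[...,:3]; q[z==0]=np.nan; return q
E
python3 - <<'E'
from h import *
for n in('top','side'):
    c=cap(n); cv2.imwrite(f'pics/{n}0.png',c['pixels']); print(n,c['vertical_fov'],np.round(c['cam_to_world'],3).tolist())
print(bot.read_state())
E
```

```text
top 51.00865244591834 [[0.02, -0.999, 0.049, 0.461], [-1.0, -0.02, 0.0, 0.03], [0.001, -0.049, -0.999, 1.284], [0.0, 0.0, 0.0, 1.0]]
side 55.27059470848113 [[0.815, -0.436, 0.383, 0.071], [-0.58, -0.627, 0.521, -0.586], [0.013, -0.646, -0.763, 1.017], [0.0, 0.0, 0.0, 1.0]]
{'time': 0.1, 'joint_pos': array([ 1.00798982e+00,  3.42667416e-01,  1.52490509e+00, -1.66810569e-05,
        1.27541401e+00, -1.46025692e-01]), 'dq': array([-0.00028148,  0.00021669, -0.00312694,  0.00021485, -0.00204047,
        0.00152096]), 'effort': array([ 2.46902186e-03, -4.34448302e+01, -2.46491861e+01,  6.62861476e-05,
        4.60307230e-03,  2.26178628e-06]), 'ee_pos': array([0.21233534, 0.47975678, 0.23069373]), 'tcp_rot': array([-2.34383236e-04,  2.06882966e-01,  9.78365449e-01, -6.56385198e-04]), 'contact_force': array([ 0.18319811, -0.39783461,  0.32385109]), 'wrist_torque': array([-0.0303684 , -0.02870113,  0.03086508]), 'finger_force': 0.0, 'gripper_width': 0.08524467128054201}
```

View pics/top0.png

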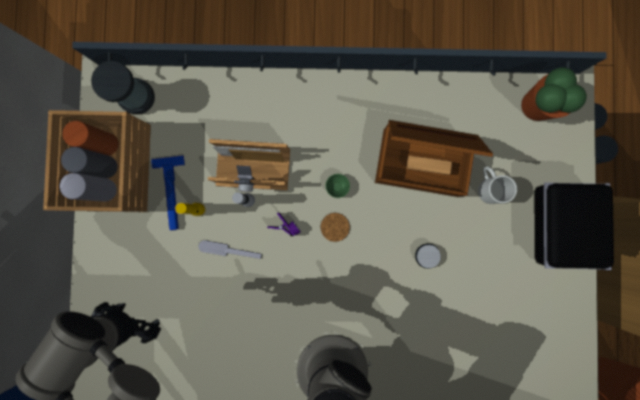

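View pics/side0.png

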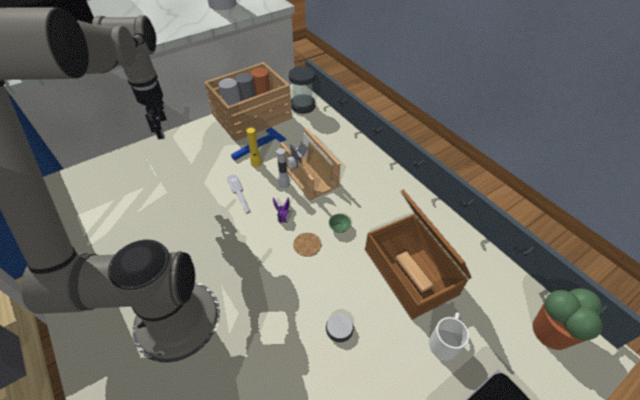

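Top view: the grey flashlight is at about (240,198) and the grey clip light on the rack's front board at about (245,180). Another clip-like thing is near the rear board at about (222,150). A purple look-alike clip is at (288,226), the yellow flashlight at (190,209), the mat at (335,227) and the box at (430,160). I'll enlarge the rack area to confirm.

```bash
python3 - <<'E'
from h import *
t=load('top');s=load('side')
a=cv2.resize(t['pixels'][125:225,195:305],None,fx=3.6,fy=3.6,interpolation=cv2.INTER_CUBIC)
b=cv2.resize(s['pixels'][115:215,245:355],None,fx=3.6,fy=3.6,interpolation=cv2.INTER_CUBIC)
im=np.hstack([a,b]); im=cv2.convertScaleAbs(im,alpha=1.6); cv2.imwrite('pics/crop1.png',im)
P=pts(t)
def show(r0,r1,c0,c1,st=2):
    for r in range(r0,r1,st): print(r,' '.join('%3d'%(round(1000*z)) if z==z else 'nan' for z in P[r,c0:c1:st,2]))
print('rack heights top view rows136..212 cols 206..294'); show(136,212,206,294)
# mat
hsv=cv2.cvtColor(t['pixels'],cv2.COLOR_BGR2HSV)
m=np.zeros((400,640),bool); m[205:250,312:360]=1
m&=(P[...,2]<0.012)&(hsv[...,1]>90)
q=P[m]; print('mat',q.shape,q.mean(0),q.min(0),q.max(0))
# box
for r in range(118,200,6): print(r,' '.join('%d'%(1000*z) if z==z else 'nan' for z in P[r,370:500:5,2]))
E
```

```text
rack heights top view rows136..212 cols 206..294
136  -2   1  -5  -4   0  -3  -4  -2  -4   0  -7   0   3   1  -1  -3 nan   0   0   0   3   0   0  -3  -4  -4   2  -2  -4  -1   5  -4  -6  -3   3  -5  -2  -3  -5  -2   0  -2   0  -1
138  -4   3   0   0   4  -7   0  -6  -7  -1   1  -5  -3   0  -4  -6  -1  -3  -3   0  -4   1  -5  -2   3   4  -2   3  -1   1   1  -3   0  -3  -9   0  -2   0   0   1  -1  -5  -4  -3
140  -3  -4 116 116 116 118 117 117 118 113 115 117  -3   1  -3   0   1   1  -2  -4   1   1  -5  -3  -3  -3  -3  -4  -1  -3  -3   0   0   0  -7   1  -3  -6   1  -5  -1   1  -2  -1
142   3   2 117 115 113 113 114 116 115 116 113 116 114 117 114 117 114 111 114 121 117 113 118 116 116 114 115 114  -2  -2  -4  -2  -4   1  -3   1   0  -3   0  -3   2  -4  -5  -4
144  -9  -3  -4  83  87  93  98  93  96  98 103 103 111 110 112 116 111 111 116 117 113 118 116 117 115 116 114 112 116 110 114 118 119 113 117 118 119 114 114 115 117  -5  -7  -3
146   0  -2  -6 110  -4  55  58  60  59  62  63  66  73  71  75  80  78  80  86  82  92  91  95  92  98 103 103 107 107 110 112 111 112 120 114 117 114
[... 6310 characters left out ...]
27 226 214 212 203 194 189 186 175 171 162 -2 -8 0
148 -6 0 6 87 10 7 6 9 7 8 3 10 5 9 4 229 227 231 232 230 224 214 211 203 -2 1
154 -1 -2 38 nan 6 6 8 6 11 7 5 4 8 8 6 13 7 10 8 36 82 0 230 229 234 2
160 -2 -5 61 8 2 10 9 9 44 42 39 41 42 47 41 4 8 9 9 40 84 -3 0 0 0 0
166 0 -4 86 7 12 7 6 3 43 39 45 41 42 42 45 43 44 10 7 55 91 -3 0 1 -4 -3
172 0 0 90 9 8 1 2 9 4 7 6 5 30 43 41 46 41 5 8 65 90 2 -1 26 71 -5
178 0 4 89 4 7 10 7 2 9 7 6 8 13 3 3 7 9 9 25 69 -4 -4 -6 19 44 84
184 -2 -1 -1 22 43 75 83 83 90 90 7 2 8 6 5 8 8 7 32 77 -1 -2 7 50 86 5
190 -2 -3 -4 -4 1 -1 -3 -2 2 0 22 44 70 81 90 91 88 8 37 88 -1 0 25 61 5 5
196 -4 -3 2 -3 -3 0 -1 -2 -1 -5 -1 3 -6 0 -3 0 0 23 49 -2 0 0 16 49 86 4
```

View pics/crop1.png

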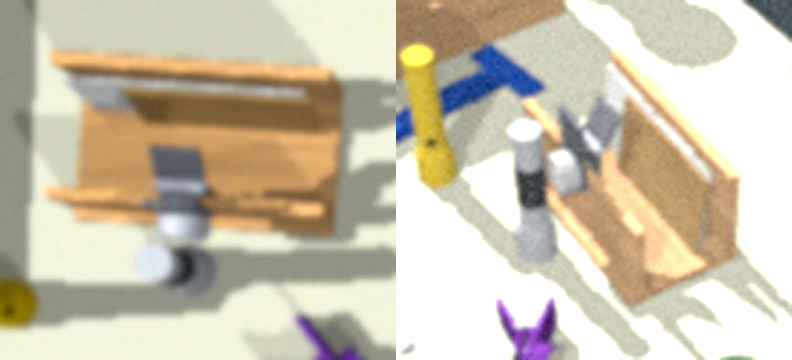

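Confirmed: the light meant is the grey clip on the front board, at top (245,180) and side crop (580,150). Its lamp head faces the robot. The purple clip on the bench is a look-alike, and the thing on the rear board is a letter. The grey flashlight is at (240,198). Now I'll measure precisely.

```bash
cat > meas.py <<'E'
from h import *
def line(q):
    c=np.median(q,0); 
    for _ in range(4):
        (vx,vy,x0,y0)=cv2.fitLine(q[:,:2].astype(np.float32),cv2.DIST_HUBER,0,.01,.01).ravel()
        d=np.array([vx,vy]); n=np.array([-vy,vx]); r=(q[:,:2]-[x0,y0])@n; q=q[abs(r)<.008]
    s=(q[:,:2]-[x0,y0])@d; lo,hi=np.percentile(s,[1,99])
    if d[1]<0: d=-d; lo,hi=-hi,-lo
    return np.array([x0,y0]),d,lo,hi,len(q)
def box(P,r0,r1,c0,c1):
    m=np.zeros(P.shape[:2],bool); m[r0:r1,c0:c1]=1; return m
E
python3 - <<'E'
from meas import *
t=load('top');P=pts(t);S=pts(load('side'))
z=P[...,2]
m=box(P,174,192,206,292)&(z>90)&(z<.107)&(z>.09)
p,d,lo,hi,n=line(P[m]); print('front',p+d*(lo+hi)/2,'yaw',np.degrees(np.arctan2(-d[0],d[1])),'len',hi-lo,n)
m=box(P,136,153,206,294)&(z>.111)&(z<.123)
p,d,lo,hi,n=line(P[m]); print('rear',p+d*(lo+hi)/2,'yaw',np.degrees(np.arctan2(-d[0],d[1])),'len',hi-lo,n)
m=box(P,190,208,228,252)&(z>.152); q=P[m]; print('flash top',cv2.minEnclosingCircle(q[:,:2].astype(np.float32)),q.mean(0),len(q))
m=box(P,180,186,225,260)&(z>.156); q=P[m]; print('flat handle top',q.mean(0),q.min(0),q.max(0))
m=box(P,164,171,225,260)&(z>.14); q=P[m]; print('lever handle',q.mean(0),q.min(0),q.max(0))
# same from side cam by world box
for nm,(a,b) in dict(flash=((.45,.15,.152),(.56,.27,.17)),).items():
    q=S.reshape(-1,3); q=q[np.all((q>a)&(q<b),1)]; print('side',nm,q.mean(0),q.min(0),q.max(0),len(q))
# lid plane
for nm,X in (('top',P),('side',S)):
    q=X.reshape(-1,3); q=q[np.all((q>(.45,-.45,.11))&(q<(.8,-.05,.25)),1)]
    for _ in range(8):
        c=q.mean(0); nrm=np.linalg.svd(q-c)[2][2]; r=(q-c)@nrm; q=q[abs(r)<max(.006,2*r.std())]
    nrm*=np.sign(nrm[0]); yaw=np.arctan2(nrm[1],nrm[0]); th=np.arctan2(np.hypot(*nrm[:2]),nrm[2])
    dd=np.array([-np.cos(th)*np.cos(yaw),-np.cos(th)*np.sin(yaw),np.sin(th)]); y=np.array([-np.sin(yaw),np.cos(yaw),0])
    e=q@dd; w=q@y
    E_=np.percentile(e,99.3); W=np.percentile(w,[.7,99.3])
    print(nm,'lid n',nrm,'th',th,'yaw',np.degrees(yaw),'res',r.std(),len(q),'width',W[1]-W[0],'ext',E_-np.percentile(e,.7))
    print('  edge mid on face',nrm*(c@nrm)+dd*E_+y*W.mean(), 'zmax',np.percentile(q[:,2],99))
E
```

```text
return _methods._mean(a, axis=axis, dtype=dtype,
  ret = um.true_divide(
Traceback (most recent call last):
  File "meas.py", line 5, in line
    (vx,vy,x0,y0)=cv2.fitLine(q[:,:2].astype(np.float32),cv2.DIST_HUBER,0,.01,.01).ravel()
                  ~~~~~~~~~~~^^^^^^^^^^^^^^^^^^^^^^^^^^^^^^^^^^^^^^^^^^^^^^^^^^^^^
cv2.error: OpenCV(4.12.0) /io/opencv/modules/imgproc/src/linefit.cpp:50: error: (-215:Assertion failed) count > 0 in function 'fitLine2D_wods'
```

Leftover typo (`z>90`), so I'm rerunning.

```bash
cat > m1.py <<'E'
from meas import *
t=load('top');P=pts(t);S=pts(load('side'))
z=P[...,2]
m=box(P,174,192,206,292)&(z<.107)&(z>.09)
p,d,lo,hi,n=line(P[m]); print('front',p+d*(lo+hi)/2,'yaw',np.degrees(np.arctan2(-d[0],d[1])),'len',hi-lo,n)
m=box(P,136,153,206,294)&(z>.111)&(z<.123)
p,d,lo,hi,n=line(P[m]); print('rear',p+d*(lo+hi)/2,'yaw',np.degrees(np.arctan2(-d[0],d[1])),'len',hi-lo,n)
m=box(P,190,208,228,252)&(z>.152); q=P[m]; print('flash top',cv2.minEnclosingCircle(q[:,:2].astype(np.float32)),q.mean(0),len(q))
m=box(P,180,186,225,260)&(z>.156); q=P[m]; print('flat handle top',q.mean(0),q.min(0),q.max(0))
m=box(P,164,171,225,260)&(z>.14); q=P[m]; print('lever handle',q.mean(0),q.min(0),q.max(0))
for nm,(a,b) in dict(flash=((.4,.1,.152),(.52,.27,.168)),).items():
    q=S.reshape(-1,3); q=q[np.all((q>a)&(q<b),1)]; print('side',nm,q.mean(0),q.min(0),q.max(0),len(q))
for nm,X in (('top',P),('side',S)):
    q=X.reshape(-1,3); q=q[np.all((q>(.45,-.45,.11))&(q<(.8,-.05,.25)),1)]
    for _ in range(8):
        c=q.mean(0); nrm=np.linalg.svd(q-c,full_matrices=False)[2][2]; r=(q-c)@nrm; q=q[abs(r)<max(.006,2*r.std())]
    nrm*=np.sign(nrm[0]); yaw=np.arctan2(nrm[1],nrm[0]); th=np.arctan2(np.hypot(*nrm[:2]),nrm[2])
    dd=np.array([-np.cos(th)*np.cos(yaw),-np.cos(th)*np.sin(yaw),np.sin(th)]); y=np.array([-np.sin(yaw),np.cos(yaw),0])
    e=q@dd; w=q@y
    E_=np.percentile(e,99.3); W=np.percentile(w,[.7,99.3])
    print(nm,'lid n',nrm,'th',th,'yaw',np.degrees(yaw),'res',r.std(),len(q),'width',W[1]-W[0],'ext',E_-np.percentile(e,.7))
    print('  edge mid on face',nrm*(c@nrm)+dd*E_+y*W.mean(), 'zmax',np.percentile(q[:,2],99))
E
python3 m1.py
```

```text
front [0.55884437 0.25748252] yaw -2.5307395 len 0.21524977614269686 237
rear [0.66354093 0.25292991] yaw -2.5547817 len 0.21390677203310168 287
flash top ((0.5077332854270935, 0.26851457357406616), 0.014785297214984894) [0.5075664  0.26824409 0.15794951] 98
flat handle top [0.55071246 0.25621732 0.16131459] [0.54742869 0.23881759 0.15674167] [0.55299853 0.27699588 0.16639166]
lever handle [0.58905898 0.25589821 0.14958237] [0.58398864 0.2372961  0.14074104] [0.59458421 0.27527163 0.15716972]
side flash [0.50440199 0.26087159 0.15929383] [0.49124502 0.25197808 0.15294373] [0.51911975 0.26999278 0.16379218] 41
top lid n [ 0.84845825 -0.12941742  0.5131956 ] th 1.0318923652126823 yaw -8.67261899606897 res 0.0020374816568834125 1727 width 0.2570016611728449 ext 0.14310204562695758
  edge mid on face [ 0.64548476 -0.25984865  0.23537607] zmax 0.23490648084043889
side lid n [ 0.88493081 -0.13147979  0.44677794] th 1.1076357397158776 yaw -8.450974674348759 res 0.002650978903248478 725 width 0.2557441874922467 ext 0.13891454991997554
  edge mid on face [ 0.64037135 -0.2635513   0.23605603] zmax 0.23692689051237947
```

>>> send_rows:
  increments:
    - [[0,0,-0.139,0,0,0,100],[0,0,-0.139,0,0,0,100],[0,0,-0.139,0,0,0,100],[0,0,0,-0.037,-0.0264,0,100],[0,0,0,-0.037,-0.0264,0,100],[0,0,0,-0.037,-0.0264,0,100],[0,0,0,-0.037,-0.0264,0,100],[0,0,0,-0.037,-0.0264,0,100],[0,0,0,-0.037,-0.0264,0,100],[0,0,0,-0.037,-0.0264,0,100],[0,0,0,-0.037,-0.0264,0,100],[0,0,0,0,0,0,100]]

```text
time: 1.6
ee_pos: [0.5104, 0.2668, 0.2304]
tcp_rot: [-0.0, 0.002, 1.0, -0.0]
contact_force: [-0.3, -0.5, -0.7]
gripper_width: 0.0854
finger_force: 0.0
```

```bash
cat >> h.py <<'E'
from scipy.spatial.transform import Rotation as R
def tool():
    s=bot.read_state(); q=np.array(s['tcp_rot']); return np.array(s['ee_pos']),R.from_quat(q[[1,2,3,0]]),s
def goto(p,yax,zax=(0,0,-1)):
    "delta from now: turn as tool rotvec, shift in the target tool's axes"
    z=np.array(zax,float); z/=np.linalg.norm(z); y=np.array(yax,float); y-=z*(y@z); y/=np.linalg.norm(y)
    T=R.from_matrix(np.column_stack([np.cross(y,z),y,z])); e,r,s=tool()
    print('turn',np.round((r.inv()*T).as_rotvec(),4),'shift in new axes',np.round(T.inv().apply(np.array(p)-e),4),'in old',np.round(r.inv().apply(np.array(p)-e),4))
    print('j',np.round(s['joint_pos'],3),'tcp',np.round(e,4),'w',round(float(s['gripper_width']),4),'F',np.round(s['contact_force'],2),'t',s['time'])
E
python3 -c "
from h import *
goto((.5077,.2685,.108),(0,1,0))"
```

```text
turn [-0.0007 -0.0007 -0.0037] shift in new axes [0.0027 0.0017 0.1224] in old [0.0027 0.0018 0.1224]
j [ 0.349  0.437  1.38  -0.     1.326 -1.218] tcp [0.5104 0.2668 0.2304] w 0.0854 F [-0.35 -0.54 -0.74] t 1.6
```

>>> send_rows:
  increments:
    - [[0,0,0,0.0027,0.0017,0.03,100],[0,0,0,0,0,0.03,100],[0,0,0,0,0,0.032,100],[0,0,0,0,0,0.03,100],[0,0,0,0,0,0,100],[0,0,0,0,0,0,0],[0,0,0,0,0,0,0],[0,0,0,0,0,0,0],[0,0,0,0,0,0,0],[0,0,0,0,0,0,0],[0,0,0,0,0,0,0],[0,0,0,0,0,0,0]]

```text
time: 3.1
ee_pos: [0.5065, 0.2702, 0.1105]
tcp_rot: [0.001, -0.0, 1.0, -0.0]
contact_force: [-0.3, -2.5, 7.2]
gripper_width: 0.0289
finger_force: 58.7
```

>>> send_rows:
  increments:
    - [[0,0,0,0,0,-0.03,0],[0,0,0,0,0,-0.04,0],[0,0,0,0,0,-0.04,0],[0,0,0,0.0095,-0.0337,0,0],[0,0,0,0.0095,-0.0337,0,0],[0,0,0,0.0095,-0.0337,0,0],[0,0,0,0.0095,-0.0337,0,0],[0,0,0,0.0095,-0.0337,0,0],[0,0,0,0.0095,-0.0337,0,0],[0,0,0,0.0095,-0.0337,0,0],[0,0,0,0.0095,-0.0337,0,0],[0,0,0,0,0,0,0]]

```text
time: 4.6
ee_pos: [0.4292, -0.0004, 0.2192]
tcp_rot: [-0.0, 0.002, 1.0, 0.0]
contact_force: [0.9, 0.2, -2.0]
gripper_width: 0.0287
finger_force: 60.2
```

```bash
python3 -c "
from h import *
goto((.4313,.0005,.1145),(0,1,0))
P=pts(cap('top')).reshape(-1,3)
e=tool()[0]
q=P[(abs(P[:,0]-e[0])<.06)&(abs(P[:,1]-e[1])<.06)&(P[:,2]>.03)]
h=np.histogram(q[:,2],20);print(h)
P=pts(cap('side')).reshape(-1,3)
q=P[(abs(P[:,0]-e[0])<.04)&(abs(P[:,1]-e[1])<.04)&(P[:,2]>.03)]
for a in np.arange(.04,.3,.02):
  k=q[(q[:,2]>a)&(q[:,2]<a+.02)]; print(round(a,2),len(k),k.min(0) if len(k) else '',k.max(0) if len(k) else '')
"
```

```text
turn [ 0.0001 -0.0005 -0.0031] shift in new axes [-0.0021  0.0009  0.1047] in old [-0.0021  0.0009  0.1047]
j [-0.18   0.178  1.786  0.     1.178 -1.748] tcp [ 4.292e-01 -4.000e-04  2.192e-01] w 0.0287 F [ 0.93  0.23 -2.01] t 4.6
(array([   5,    0,    3,    0,    0,    0,    0,    0,    0,    0,    0,
          2,    0,    0,    3,    4,    8,  276, 1103, 2132]), array([0.28512728, 0.29986295, 0.31459862, 0.32933429, 0.34406996,
       0.35880563, 0.37354129, 0.38827696, 0.40301263, 0.4177483 ,
       0.43248397, 0.44721964, 0.46195531, 0.47669098, 0.49142665,
       0.50616232, 0.52089799, 0.53563366, 0.55036933, 0.565105  ,
       0.57984067]))
0.04 0  
0.06 0  
0.08 0  
0.1 27 [ 0.40936683 -0.02262116  0.1085967 ] [0.44012498 0.00755474 0.11874234]
0.12 59 [ 0.40851383 -0.02319599  0.12058048] [0.44141634 0.00419302 0.13998183]
0.14 86 [ 0.40949411 -0.02391478  0.14008808] [0.44888891 0.01380895 0.15991937]
0.16 45 [ 0.41477166 -0.01574349  0.16052969] [ 0.43852323 -0.00068024  0.17978981]
0.18 47 [ 0.41463953 -0.01664062  0.1811224 ] [0.43881605 0.00552853 0.19984541]
0.2 41 [ 0.41413338 -0.016472    0.2003272 ] [0.43952846 0.00192929 0.21947602]
0.22 54 [ 0.41504774 -0.02744562  0.22144775] [0.43304239 0.02122433 0.23919493]
0.24 55 [ 0.41501555 -0.02842798  0.24043065] [0.43298777 0.01984367 0.25972954]
0.26 76 [ 0.41482709 -0.03898935  0.26034416] [0.43761798 0.04000926 0.27939505]
0.28 70 [ 0.41053728 -0.02655804  0.28018477] [0.43674979 0.04014224 0.29983316]
```

>>> send_rows:
  increments:
    - [[0,0,0,-0.0021,0.0009,0.03,0],[0,0,0,0,0,0.03,0],[0,0,0,0,0,0.025,0],[0,0,0,0,0,0.015,0],[0,0,0,0,0,0.0043,0],[0,0,0,0,0,0,0],[0,0,0,0,0,0,30],[0,0,0,0,0,0,50],[0,0,0,0,0,0,80],[0,0,0,0,0,0,100],[0,0,0,0,0,0,100],[0,0,0,0,0,0,100]]

```text
time: 6.2
ee_pos: [0.432, 0.0019, 0.115]
tcp_rot: [0.0, -0.0, 1.0, 0.0]
contact_force: [-0.2, 0.3, 0.1]
gripper_width: 0.0852
finger_force: 0.0
```

```bash
python3 -c "
from h import *
goto((.4313,.0005,.25),(0,1,0))
P=pts(cap('side')).reshape(-1,3)
q=P[(abs(P[:,0]-.431)<.05)&(abs(P[:,1])<.05)&(P[:,2]>-.03)]
for a in np.arange(0.01,.16,.02):
  k=q[(q[:,2]>a)&(q[:,2]<a+.02)]; print(round(a,2),len(k),k.min(0) if len(k) else '',k.max(0) if len(k) else '')
"
```

```text
turn [0.0001 0.0001 0.0001] shift in new axes [ 0.0007 -0.0014 -0.135 ] in old [ 0.0007 -0.0014 -0.135 ]
j [-0.173  0.32   1.931  0.     0.891 -1.744] tcp [0.432  0.0019 0.115 ] w 0.0852 F [-0.17  0.28  0.08] t 6.2
0.01 51 [ 0.40115795 -0.02295118  0.01007439] [0.4430108  0.03556846 0.02987008]
0.03 73 [ 0.41132719 -0.020251    0.03113421] [0.44978873 0.01586397 0.04959197]
0.05 35 [ 0.41714125 -0.01444031  0.05032366] [0.4424811  0.00785492 0.06982558]
0.07 37 [ 0.41711278 -0.01497901  0.07030454] [0.44036442 0.00533268 0.08986656]
0.09 36 [ 0.41647641 -0.01565257  0.09027765] [0.43629864 0.00236134 0.10988092]
0.11 39 [ 0.41713934 -0.01500201  0.11036464] [0.44063884 0.04838085 0.12949322]
0.13 73 [ 0.41724733 -0.04818428  0.13011203] [0.44086264 0.04913197 0.14986521]
0.15 72 [ 0.41736621 -0.0483481   0.15008364] [0.44367202 0.04981052 0.16868008]
```

>>> send_rows:
  increments:
    - [[0,0,0,0,0,-0.035,100],[0,0,0,0,0,-0.05,100],[0,0,0,0,0,-0.05,100],[0,0,0.18,0,0,0,100],[0,0,0.18,0,0,0,100],[0,0,0.18,0,0,0,100],[0,0,0.18,0,0,0,100],[0,0,0.18,0,0,0,100],[0,0,0.18,0,0,0,100],[0,0,0.18,0,0,0,100],[0,0,0.18,0,0,0,100],[0,0,0.174,0,0,0,100]]

```text
time: 7.75
ee_pos: [0.4319, 0.0019, 0.2499]
tcp_rot: [-0.0, 0.724, 0.69, -0.0]
contact_force: [-0.3, -0.3, -0.7]
gripper_width: 0.0854
finger_force: 0.0
```

```bash
python3 -c "
from h import *
a=np.radians(-2.54)
goto((.5623,.2565,.25),(np.cos(a),np.sin(a),0))
"
```

```text
turn [-0.0001 -0.0001 -0.0045] shift in new axes [ 2.601e-01  1.190e-01 -1.000e-04] in old [ 0.2606  0.1178 -0.    ]
j [-0.173  0.154  1.726  0.     1.262 -0.125] tcp [0.4319 0.0019 0.2499] w 0.0854 F [-0.32 -0.27 -0.69] t 7.75
```

>>> send_rows:
  increments:
    - [[0,0,-0.0045,0,0,0,100],[0,0,0,0.0372,0.017,0,100],[0,0,0,0.0372,0.017,0,100],[0,0,0,0.0372,0.017,0,100],[0,0,0,0.0372,0.017,0,100],[0,0,0,0.0372,0.017,0,100],[0,0,0,0.0372,0.017,0,100],[0,0,0,0.0372,0.017,0,100],[0,0,0,0,0,0,100],[0,0,0,0,0,0,100]]

```text
time: 9.0
ee_pos: [0.5606, 0.257, 0.2496]
tcp_rot: [-0.0, 0.72, 0.694, -0.001]
contact_force: [0.2, -0.3, 0.2]
gripper_width: 0.0856
finger_force: 0.0
```

```bash
python3 -c "
from h import *
a=np.radians(-2.54)
goto((.5623,.2565,.131),(np.cos(a),np.sin(a),0))
"
```

```text
turn [-0.001   0.0007  0.0082] shift in new axes [-0.0005  0.0018  0.1186] in old [-0.0004  0.0019  0.1186]
j [ 0.306  0.503  1.219 -0.     1.42   0.342] tcp [0.5606 0.257  0.2496] w 0.0856 F [ 0.24 -0.31  0.24] t 9.0
```

>>> send_rows:
  increments:
    - [[0,0,0.004,0,0.001,0.03,100],[0,0,0,0,0,0.035,100],[0,0,0,0,0,0.03,100],[0,0,0,0,0,0.0236,100],[0,0,0,0,0,0,100],[0,0,0,0,0,0,100]]

```text
time: 9.75
ee_pos: [0.5625, 0.257, 0.1329]
tcp_rot: [0.0, 0.722, 0.692, 0.001]
contact_force: [0.0, -0.8, -0.2]
gripper_width: 0.0852
finger_force: 0.0
```

```bash
python3 -c "
from h import *
a=np.radians(-2.54)
goto((.5623,.2565,.131),(np.cos(a),np.sin(a),0))
"
```

```text
turn [ 0.0019 -0.0007  0.0016] shift in new axes [-0.0005 -0.0002  0.0019] in old [-0.0006 -0.0002  0.0019]
j [ 0.305  0.596  1.388 -0.     1.155  0.347] tcp [0.5625 0.257  0.1329] w 0.0852 F [ 0.04 -0.82 -0.22] t 9.75
```

Well placed. Squeeze.

>>> send_rows:
  increments:
    - [[0,0,0,0,0,0.001,60],[0,0,0,0,0,0,40],[0,0,0,0,0,0,20],[0,0,0,0,0,0,0],[0,0,0,0,0,0,0],[0,0,0,0,0,0,0],[0,0,0,0,0,0,0],[0,0,0,0,0,0,0]]

```text
time: 10.75
ee_pos: [0.5619, 0.2575, 0.1304]
tcp_rot: [-0.0, 0.722, 0.692, -0.0]
contact_force: [-0.6, 0.7, -0.9]
gripper_width: 0.028
finger_force: 60.6
```

```bash
python3 -c "
from h import *
a=np.radians(-2.54)
goto((.5623,.2565,.131),(np.cos(a),np.sin(a),0))
"
```

```text
turn [-0.0001 -0.0001  0.0018] shift in new axes [-0.001   0.0004 -0.0006] in old [-0.001   0.0004 -0.0006]
j [0.306 0.599 1.39  0.    1.152 0.348] tcp [0.5619 0.2575 0.1304] w 0.028 F [-0.57  0.75 -0.86] t 10.75
```

>>> send_rows:
  increments:
    - [[0,0,0,0,0,-0.01,0],[0,0,0,0,0,-0.02,0],[0,0,0,0,0,-0.03,0],[0,0,0,0,0,-0.04,0],[0,0,0,0,0,-0.05,0],[0,0,0,0,0,-0.05,0],[0,0,0,0,0,-0.02,0],[0,0,0,0,0,0,0],[0,0,0,0,0,0,0]]

```text
time: 11.88
ee_pos: [0.5615, 0.2574, 0.3492]
tcp_rot: [-0.0, 0.722, 0.692, -0.001]
contact_force: [0.4, 0.2, -1.5]
gripper_width: 0.0285
finger_force: 60.7
```

```bash
python3 - <<'E'
from h import *
a=np.radians(-2.54)
goto((.5623,.2565,.131),(np.cos(a),np.sin(a),0))
c=cap('side'); t=cap('top')
im=cv2.resize(c['pixels'][50:200,220:420],None,fx=4,fy=4,interpolation=cv2.INTER_CUBIC); cv2.imwrite('pics/held.png',cv2.convertScaleAbs(im,alpha=1.5))
im=cv2.resize(c['pixels'][170:330,340:500],None,fx=3.7,fy=3.7,interpolation=cv2.INTER_CUBIC); cv2.imwrite('pics/lid.png',cv2.convertScaleAbs(im,alpha=1.5))
E
```

```text
turn [-0.0019  0.0006  0.0018] shift in new axes [-0.0008  0.0008  0.2182] in old [-0.0007  0.0012  0.2182]
j [0.306 0.475 1.002 0.    1.667 0.348] tcp [0.5615 0.2574 0.3492] w 0.0285 F [ 0.4   0.18 -1.49] t 11.875
```

View pics/held.png

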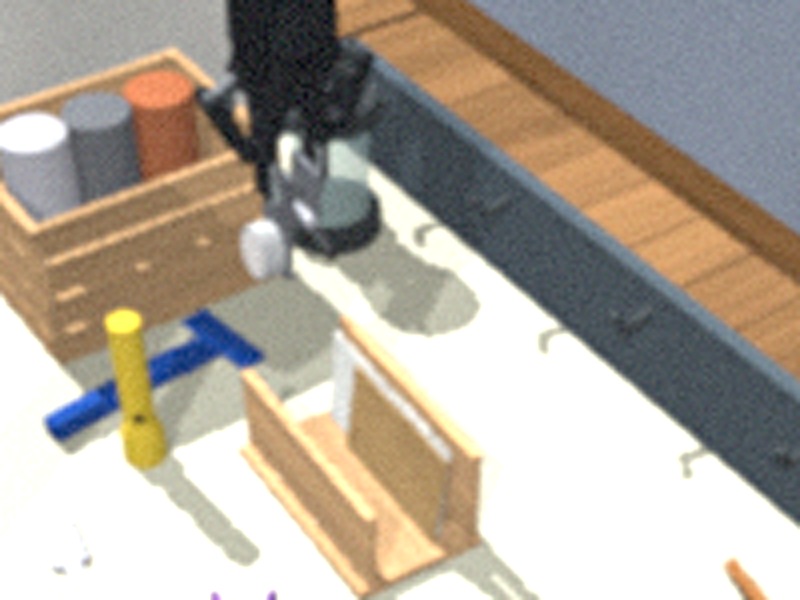

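View pics/lid.png

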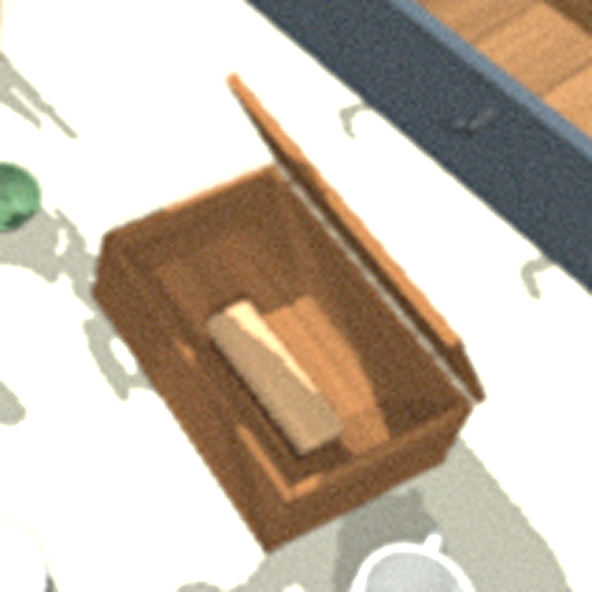

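The held picture shows the light squeezed in the gripper and clear of the rack, head at crop (265,250) and facing the robot. The lid picture shows the lid's free edge as the bright band from (232,75) to (470,345). Next I'll get the lid profile and check the light in hand.

```bash
python3 - <<'E'
from meas import *
T=load('top');Sd=load('side'); P=pts(T);S=pts(Sd)
a=np.radians(-8.5); X=np.array([np.cos(a),np.sin(a)]);Y=np.array([-np.sin(a),np.cos(a)])
print('edge mid approx in primed', np.array([.643,-.2615])@X, np.array([.643,-.2615])@Y)
for n,Q in(('top',P),('side',S)):
    q=Q.reshape(-1,3); x=q[:,:2]@X; y=q[:,:2]@Y; z=q[:,2]
    k=(x>.5)&(x<.82)&(y>-.31)&(y<-.01)&(z>.1)
    hi=k&(z>.2); print(n,'y range',np.percentile(y[hi],[.5,99.5]))
    for b in np.arange(.10,.245,.01):
        j=k&(z>b)&(z<=b+.01)&(abs(y+.16)<.1)
        if j.sum()>3:
            # slope of x with y => yaw
            s=np.polyfit(y[j],x[j],1)[0]
            print('  z%.3f n%d x10/50/90'%(b+.005,j.sum()),np.round(np.percentile(x[j],[10,50,90]),4),'yaw corr deg %.2f'%np.degrees(-s))
    j=k&(abs(y+.16)<.1)&(z>.226); print(n,'zpct',np.percentile(z[j],[50,80,90,95,99]))
# box rim front wall z~90 top
z=P[...,2]; q=P[box(P,170,200,370,480)&(z>.083)&(z<.097)]
p,d,lo,hi,n=line(q[:]); print('rim front',p+d*(lo+hi)/2,np.degrees(np.arctan2(-d[0],d[1])),hi-lo,n)
# held light head in side view
g=S[95:125,278:300].reshape(-1,3); g=g[np.all((g>(.48,.2,.25))&(g<(.6,.32,.36)),1)]
b=Sd['pixels'].reshape(-1,3)
print('held pts',len(g),np.percentile(g,[1,10,50,90,99],axis=0))
E
```

```text
edge mid approx in primed 0.6745893611521057 -0.16358619691280163
top y range [-0.28990793 -0.03281592]
  z0.105 n67 x10/50/90 [0.7492 0.7513 0.7535] yaw corr deg -0.18
  z0.115 n77 x10/50/90 [0.7436 0.7457 0.7481] yaw corr deg -0.07
  z0.125 n31 x10/50/90 [0.7409 0.7417 0.7431] yaw corr deg -0.38
  z0.135 n12 x10/50/90 [0.7362 0.7369 0.7373] yaw corr deg -0.26
  z0.145 n72 x10/50/90 [0.7313 0.7335 0.7356] yaw corr deg -0.04
  z0.155 n203 x10/50/90 [0.7219 0.7256 0.7299] yaw corr deg -0.20
  z0.165 n88 x10/50/90 [0.7158 0.7183 0.7214] yaw corr deg 0.02
  z0.175 n81 x10/50/90 [0.7106 0.7127 0.7152] yaw corr deg -0.03
  z0.185 n97 x10/50/90 [0.705  0.7071 0.7095] yaw corr deg -0.09
  z0.195 n93 x10/50/90 [0.6991 0.7015 0.7037] yaw corr deg -0.23
  z0.205 n99 x10/50/90 [0.6935 0.6956 0.6984] yaw corr deg -0.23
  z0.215 n88 x10/50/90 [0.6884 0.6905 0.6928] yaw corr deg -0.24
  z0.225 n173 x10/50/90 [0.6733 0.6833 0.6873] yaw corr deg -0.34
  z0.235 n259 x10/50/90 [0.6731 0.6774 0.6811] yaw corr deg -0.06
top zpct [0.23108981 0.23344511 0.23440075 0.23532128 0.23669816]
side y range [-0.2
[... 556 characters left out ...]
/90 [0.694  0.6956 0.698 ] yaw corr deg -0.08
  z0.195 n22 x10/50/90 [0.688  0.6905 0.6919] yaw corr deg -0.03
  z0.205 n22 x10/50/90 [0.6826 0.6851 0.6863] yaw corr deg -0.12
  z0.215 n23 x10/50/90 [0.6774 0.6798 0.6815] yaw corr deg 0.12
  z0.225 n41 x10/50/90 [0.6721 0.6736 0.6751] yaw corr deg -0.21
  z0.235 n262 x10/50/90 [0.6713 0.6751 0.6783] yaw corr deg -0.14
side zpct [0.23325285 0.23497683 0.2356902  0.23649022 0.23809831]
rim front [ 0.55316973 -0.2465492 ] -8.226652 0.2548736754161044 269
held pts 304 [[0.52024069 0.23398309 0.29525275]
 [0.52271889 0.23703692 0.30376862]
 [0.54230478 0.24632059 0.32785085]
 [0.56836271 0.26516264 0.35062706]
 [0.57740523 0.2746238  0.35881194]]
```

```bash
python3 - <<'E'
from meas import *
Sd=load('side');S=pts(Sd)
m=box(S,95,125,276,300)&np.all((S>(.5,.2,.28))&(S<(.56,.32,.345)),-1)
hs=cv2.cvtColor(Sd['pixels'],cv2.COLOR_BGR2HSV)
for r in range(100,122):
  print(r,' '.join('%3d/%3d/%3d'%(*(1000*S[r,c,[0,2]]).round(),hs[r,c,2]) if m[r,c] else '    .      ' for c in range(278,296)))
E
```

```text
100     .           .           .           .           .           .           .       543/341/ 96 547/340/ 67     .           .           .           .           .           .           .           .           .      
101     .           .           .           .           .           .           .       544/336/ 96 545/338/ 78 544/343/ 77     .           .           .           .           .           .           .           .      
102     .           .           .           .           .           .           .       544/332/ 96 545/334/ 76 544/339/ 77 544/343/ 70     .           .           .           .       558/340/ 92     .           .      
103     .           .           .           .           .           .           .       546/326/106 544/332/ 82 545/335/ 76 543/340/ 73 543/343/ 74 546/344/ 67     .           .       557/338/ 74 560/337/112     .      
104     .           .           .           .           .           .           .       543/325/135 544/328/109 544/332/ 98 544/336/ 84 544/339/ 68     .           .           .       553/340/ 68 557/337/ 88     .      

[... 3033 characters left out ...]
43/297/ 79     .           .           .      
119     .           .           .           .           .           .       522/295/112 523/297/108 525/298/101 529/295/ 95     .           .           .       538/296/ 83 544/292/ 79     .           .           .      
120     .           .           .           .           .           .           .           .           .           .           .           .           .           .           .           .           .           .      
121     .           .           .           .           .           .           .           .           .           .           .           .           .           .           .           .           .           .
```

```bash
python3 - <<'E'
from meas import *
Sd=load('side');S=pts(Sd)
g=S[107:119,280:286].reshape(-1,3); g=g[(g[:,0]<.5265)&(g[:,0]>.515)]
A=np.c_[g[:,1]-.2565,g[:,2]-.313,np.ones(len(g))]
w=np.ones(len(g),bool)
for _ in range(5):
    s=np.linalg.lstsq(A[w],g[w,0],rcond=None)[0]; r=g[:,0]-A@s; w=abs(r)<.0025
print('lens x=',s,'n',w.sum(),r[w].std(), 'y/z range',g[w].min(0),g[w].max(0), 'cov', np.sqrt(np.diag(np.linalg.inv(A[w].T@A[w])))*r[w].std())
# plate side face / outer face column
h=S[100:119,285:293].reshape(-1,3); h=h[(h[:,0]>.5405)&(h[:,0]<.547)]
print('plate',len(h),np.polyfit(h[:,2]-.31,h[:,0],1),np.median(h,0))
# yellow flashlight & rack board as side-vs-top check: rack front board outer face
k=S.reshape(-1,3); k=k[np.all((k>(.535,.18,.03))&(k<(.57,.34,.09)),1)]
xx=k[:,0]+ (k[:,1]-.2575)*np.tan(np.radians(-2.54)); print('board front face side cam x',np.percentile(xx,[5,25,50]),len(k))
E
```

```text
lens x= [0.02342668 0.13198179 0.52242727] n 59 0.0009095003121852242 y/z range [0.51921833 0.23812814 0.29622064] [0.52606614 0.27426301 0.33305267] cov [0.01261044 0.01199142 0.00012151]
plate 74 [0.02254445 0.54320541] [0.54393541 0.2443171  0.33461542]
board front face side cam x [0.55167517 0.55254035 0.55310969] 251
```

```bash
cat > lid.py <<'E'
from h import *
th=1.068; a=np.radians(-8.65); X=np.array([np.cos(a),np.sin(a),0])
d=-np.cos(th)*X+np.array([0,0,np.sin(th)]); n=np.sin(th)*X+np.array([0,0,np.cos(th)])
edge=np.array([.6443,-.2614,.2315])
def tgt(depth,gap,back=0): return edge-d*depth-n*(.005+gap)+n*.0085+d*.0524+d*back
E
python3 -c "
from lid import *
print(tgt(.028,.004),d,n)
goto(tgt(.028,.004,.075),n,-d)"
```

```text
[ 0.63224279 -0.25956575  0.25263928] [-0.47639656  0.0724735   0.8762385 ] [ 0.86627174 -0.13178464  0.48187767]
turn [-0.505  -0.0262  0.1064] shift in new axes [-0.5004  0.083   0.0804] in old [-0.5095  0.0568  0.0308]
j [0.306 0.475 1.002 0.    1.668 0.348] tcp [0.5615 0.2573 0.3488] w 0.028 F [-0.35  0.1  -0.62] t 11.975
```

>>> send_rows:
  increments:
    - [[-0.12625,-0.0066,0.0266,0,0,0,0],[-0.12625,-0.0066,0.0266,0,0,0,0],[-0.12625,-0.0066,0.0266,0,0,0,0],[-0.12625,-0.0066,0.0266,0,0,0,0],[0,0,0,-0.035,0.0083,0,0],[0,0,0,-0.05,0.0083,0,0],[0,0,0,-0.05,0.0083,0.01,0],[0,0,0,-0.05,0.0083,0.01,0],[0,0,0,-0.05,0.0083,0.01,0],[0,0,0,-0.05,0.0083,0.01,0],[0,0,0,-0.05,0.0083,0.01,0],[0,0,0,-0.05,0.0083,0.01,0]]

```text
time: 13.48
ee_pos: [0.5896, -0.1377, 0.3283]
tcp_rot: [0.188, 0.735, 0.631, 0.163]
contact_force: [0.8, 1.9, -0.8]
gripper_width: 0.0283
finger_force: 60.9
```

>>> send_rows:
  increments:
    - [[0,0,0,-0.05,0.0083,0.01,0],[0,0,0,-0.04,0.0083,0.01,0],[0,0,0,-0.0254,0,0,0],[0,0,0,0,0,0,0],[0,0,0,0,0,0,0]]

```text
time: 14.1
ee_pos: [0.5965, -0.2531, 0.3192]
tcp_rot: [0.188, 0.735, 0.631, 0.163]
contact_force: [0.1, 0.2, -2.0]
gripper_width: 0.0287
finger_force: 60.8
```

```bash
python3 - <<'E'
from lid import *
goto(tgt(.028,.004,.075),n,-d)
c=cap('side'); cap('top')
im=cv2.resize(c['pixels'][130:280,360:560],None,fx=4,fy=4,interpolation=cv2.INTER_CUBIC); cv2.imwrite('pics/pre.png',cv2.convertScaleAbs(im,alpha=1.5))
E
```

```text
turn [ 0.0012 -0.002  -0.0009] shift in new axes [-0.001  -0.0003  0.0008] in old [-0.001  -0.0003  0.0008]
j [-0.63   0.266  1.495  0.28   0.945 -0.593] tcp [ 0.5965 -0.2531  0.3192] w 0.0287 F [ 0.12  0.22 -1.96] t 14.1
```

View pics/pre.png

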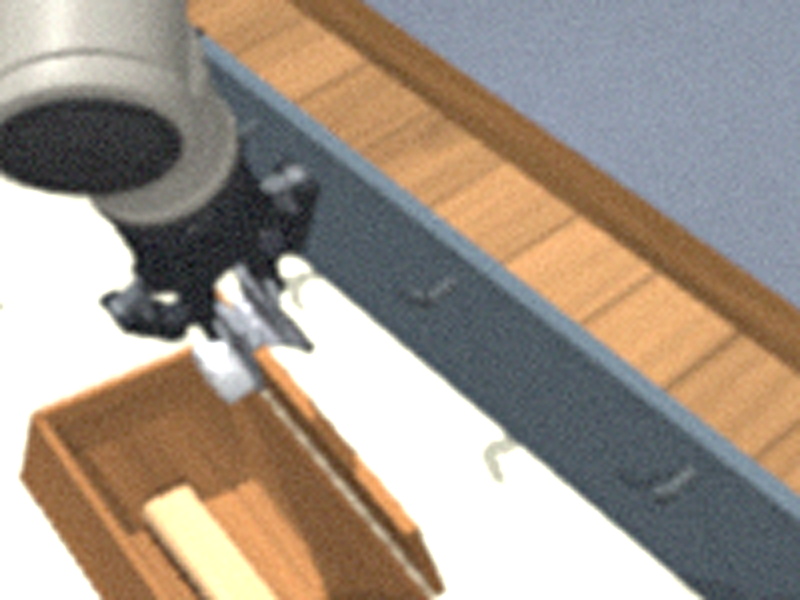

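The picture shows the open jaws above the lid edge: head and flat half at (230,360) on the inner side, lever jaw tip at (305,345) on the outer side. I'll check the jaw against the lid plane numerically.

```bash
python3 - <<'E'
from lid import *
y=np.cross(d,n)
S=pts(load('side'))
for r in range(214,234,1):
  out=[]
  for c in range(404,440,2):
    p=S[r,c]-edge; out.append('%4d,%4d,%4d'%tuple((1000*np.array([p@d,p@n,p@y])).round()) if np.all(np.isfinite(p)) and abs(p@n)<.06 and abs(p@y)<.04 and p@d>-.03 else '    .    ')
  print(r,' '.join(out))
E
```

```text
214  157, -42, -13     .         .         .      117, -26,  -6  111, -22,  -6  110, -18,  -8  114, -15, -13  121, -12, -20   93,  -6, -10   89,  -3, -11   89,   1, -14   91,   4, -18   76,   9, -14   70,  14, -14   54,  19, -10   51,  23, -12     .    
215  150, -43, -12     .         .       74, -29,  16  114, -27,  -6   81, -22,   7  107, -20,  -9  108, -16, -13  116, -13, -19   90,  -8, -10   90,  -4, -13   89,  -1, -16   87,   3, -18   80,   8, -18   71,  12, -17   61,  17, -15   53,  21, -15     .    
216     .         .       72, -34,  18   80, -31,  12   80, -27,   8   80, -23,   5   80, -19,   2  100, -17, -11  111, -14, -19   91,  -9, -13   87,  -5, -14   88,  -2, -18   83,   2, -18   77,   6, -18   70,  10, -19   60,  15, -17   56,  19, -18   49,  24, -18
217     .         .       75, -36,  15   82, -32,   8   83, -29,   4   83, -25,   1   81, -21,  -1   89, -18,  -8  104, -15, -18  101, -12, -19   -2,   0,  25    3,   4,  19     .         .         .       61,  13, -20   52,  18, -19     .    
218     .         .       73, -37,  14   83, -34,   6   83, -30,   2   80, -26,
[... 2784 characters left out ...]
   .         .         .         .         .      -10,  -5, -14   -1,  -2, -21    1,   2, -25     .    
231     .         .         .         .         .         .         .         .         .         .         .         .         .         .         .        4,  -4, -25    3,   0, -28    2,   4, -31
232     .         .         .         .         .         .         .         .         .         .         .         .         .         .         .        1,  -5, -26    2,  -1, -30    5,   2, -34
233     .         .         .         .         .         .         .         .         .         .         .         .         .         .         .      -24,  -5, -18    0,  -3, -31    2,   1, -35
```

>>> send_rows:
  increments:
    - [[-0.07,0,0,0,0.002,0,0],[0,0,0,0,0,0.02,0],[0,0,0,0,0,0.018,0],[0,0,0,0,0,0,0],[0,0,0,0,0,0,0]]

```text
time: 14.82
ee_pos: [0.6193, -0.2571, 0.2889]
tcp_rot: [0.215, 0.727, 0.625, 0.185]
contact_force: [-0.0, -0.5, -0.6]
gripper_width: 0.0281
finger_force: 60.9
```

```bash
python3 - <<'E'
from lid import *
y=np.cross(d,n)
c=cap('side');S=pts(c)
q=(S-edge)@np.array([d,n,y]).T*1000
ok=np.isfinite(q[...,0])&(abs(q[...,1])<60)
near=ok&(abs(q[...,2]+20)<3)&(q[...,0]>4)&(q[...,0]<70)   # side faces of light (y=-20)
for u in range(4,70,6):
    k=near&(q[...,0]>=u)&(q[...,0]<u+6); v=np.sort(q[k][:,1]); print(u+3,v.round().astype(int).tolist())
goto(edge,n,-d)
E
```

```text
7 [-12, -12, -8, -4, -1]
13 [-25, -10, -9, -7, 25, 27, 30, 32]
19 [-27, -24, -22, -18, -11, 26, 28, 30]
25 [-30, -29, -28, -26, -23, -21, -19, -17, -16, -15, -14, -12, -10, -8, 21, 24, 27]
31 [-29, -27, -25, -23, -22, -21, -20, -18, -18, -16, -14, -13, -9, -7, 17, 20, 23]
37 [-27, -11, -10, -8, 15, 18]
43 [-9, -7, 7, 13, 16]
49 [-11, -9, -7, 8, 10, 10, 11, 13, 15]
55 [-8, -6, 6, 12, 16]
61 [-10, -7, 12, 13, 15, 17]
67 [-9, -6, 13]
turn [ 0.0729 -0.001  -0.0003] shift in new axes [-0.0003 -0.0057  0.0629] in old [-0.0004 -0.0103  0.0624]
j [-0.627  0.302  1.56   0.36   0.789 -0.667] tcp [ 0.6193 -0.2573  0.2894] w 0.0282 F [-0.62  0.13 -0.94] t 14.875
```

>>> send_rows:
  increments:
    - [[0,0,0,0,-0.002,0,0],[0,0,0,0,0,0.01,0],[0,0,0,0,0,0.01,0],[0,0,0,0,0,0.009,0],[0,0,0,0,0,0.008,0],[0,0,0,0,0,0,0],[0,0,0,0,0,0,0]]

```text
time: 15.75
ee_pos: [0.6372, -0.26, 0.257]
tcp_rot: [0.215, 0.727, 0.625, 0.185]
contact_force: [0.2, 0.3, -1.9]
gripper_width: 0.0282
finger_force: 61.1
```

```bash
python3 - <<'E'
from lid import *
y=np.cross(d,n)
c=cap('side');S=pts(c)
q=(S-edge)@np.array([d,n,y]).T*1000
ok=np.isfinite(q[...,0])&(abs(q[...,1])<60)
near=ok&(abs(q[...,2]+20)<3)&(q[...,0]>-40)&(q[...,0]<50)
for u in range(-40,50,6):
    k=near&(q[...,0]>=u)&(q[...,0]<u+6); v=np.sort(q[k][:,1]); print(u+3,v.round().astype(int).tolist())
e=ok&(abs(q[...,1])<4)&(abs(q[...,2])<110)&(abs(q[...,2])>30)&(abs(q[...,0])<12); print('edge u',np.median(q[e][:,0]),e.sum())
goto(edge,n,-d)
E
```

```text
-37 [-5]
-31 [-8]
-25 [-29, -22, -10, -7, 28, 32]
-19 [-28, -20, -18, -15, -11, -9, -5, 25, 26, 28, 30, 31]
-13 [-30, -28, -26, -24, -23, -19, -17, -10, -8, 23, 27]
-7 [-29, -27, -25, -23, -21, -20, -18, -16, -14, -14, -13, -12, -9, -6, -5, 18, 22, 24]
-1 [-22, -16, -15, -11, -7, -3, -2, 0, 2, 3, 5, 16, 20]
5 [-10, -6, -4, -2, -1, 1, 3, 8, 14, 17]
11 [-10, -8, -7, 5, 9, 11, 15]
17 [-11, -9, -6, 5, 7, 10, 12, 16, 17]
23 [-10, -8, 13]
29 [-9, -7, 13, 14, 16, 18]
35 [-8, -6, 13, 17]
41 [-10, -7, 12, 14, 18]
47 [-9, -9, -6, -6, 13, 15, 17]
edge u 2.033733420749991 104
turn [ 0.0725 -0.001  -0.0005] shift in new axes [-0.0003 -0.0059  0.0259] in old [-0.0004 -0.0077  0.0254]
j [-0.611  0.361  1.567  0.375  0.723 -0.68 ] tcp [ 0.6371 -0.26    0.2571] w 0.0282 F [ 0.01  0.32 -1.56] t 15.8
```

>>> send_rows:
  increments:
    - [[0,0,0,0,0,0,38],[0,0,0,0,0,0,44],[0,0,0,0,0,0,50],[0,0,0,0,0,0,60],[0,0,0,0,0,0,80],[0,0,0,0,0,0,100],[0,0,0,0,0,0,100],[0,0,0,0,0,0,100]]

```text
time: 16.8
ee_pos: [0.6372, -0.26, 0.2571]
tcp_rot: [0.215, 0.727, 0.625, 0.185]
contact_force: [0.5, 0.3, 0.5]
gripper_width: 0.0855
finger_force: 0.0
```

```bash
cat > chk.py <<'E'
from lid import *
y=np.cross(d,n)
c=cap('side');S=pts(c)
q=(S-edge)@np.array([d,n,y]).T*1000
ok=np.isfinite(q[...,0])&(abs(q[...,1])<60)
near=ok&(abs(q[...,2]+20)<3)&(q[...,0]>-40)&(q[...,0]<75)
for u in range(-40,75,6):
    k=near&(q[...,0]>=u)&(q[...,0]<u+6); v=np.sort(q[k][:,1]); print(u+3,v.round().astype(int).tolist())
e=ok&(abs(q[...,1])<4)&(abs(q[...,2])<110)&(abs(q[...,2])>30)&(abs(q[...,0])<12); print('edge u',np.median(q[e][:,0]),e.sum())
goto(edge,n,-d)
E
python3 chk.py; python3 - <<'E'
from h import *
c=load('side')
im=cv2.resize(c['pixels'][130:280,360:560],None,fx=4,fy=4,interpolation=cv2.INTER_CUBIC); cv2.imwrite('pics/rel.png',cv2.convertScaleAbs(im,alpha=1.5))
E
```

```text
-37 [-5]
-31 []
-25 [-10, -5, -5, 10]
-19 [-28, -18, -15, -11, -9, -7, 8, 9, 11]
-13 [-30, -30, -28, -26, -24, -21, -19, -17, -13, -10, -8, 7, 8, 10]
-7 [-29, -27, -25, -23, -23, -21, -20, -18, -16, -14, -12, -9, -5]
-1 [-28, -25, -22, -18, -16, -15, -13, -11, -9, -7, -4, -2, 0, 1, 3, 5, 5, 9]
5 [-12, -4, -2, 0, 7]
11 [-14, -10, -9, 3, 6, 8, 9]
17 [-13, -9, 5, 7, 8, 17]
23 [-14, -11, 6, 10, 11, 13, 13, 14]
29 [-12, 16, 18, 19, 23]
35 [-15, -11, 17, 20]
41 [-13, 21, 23, 25, 28]
47 [-16, -14, -12, 22, 25, 27, 29, 30]
53 [-17, -16, -15, -13, -13, -11]
59 []
65 []
71 []
77 []
edge u 1.883874553876583 105
turn [ 0.0728 -0.0009 -0.0005] shift in new axes [-0.0003 -0.006   0.0259] in old [-0.0004 -0.0079  0.0254]
j [-0.611  0.361  1.567  0.375  0.723 -0.68 ] tcp [ 0.6372 -0.26    0.2571] w 0.0851 F [ 0.45 -1.03  0.01] t 16.85
```

View pics/rel.png

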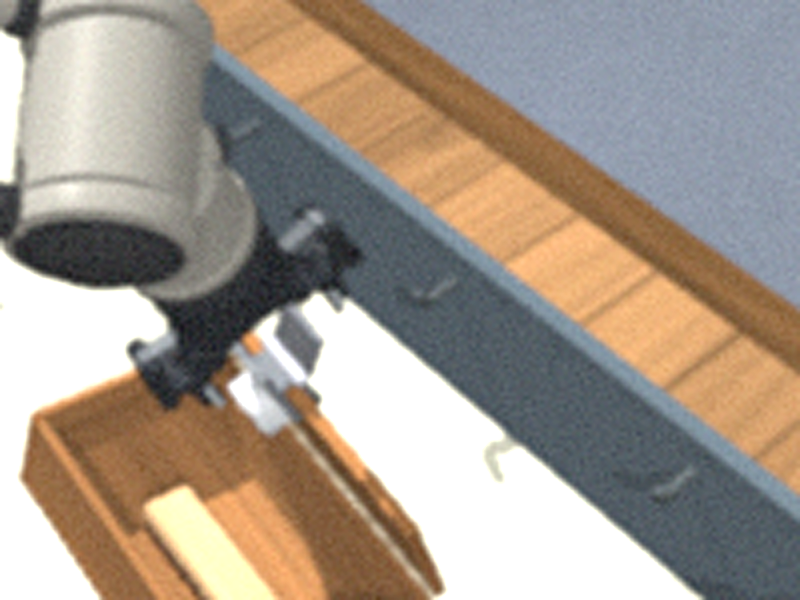

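The light is clipped on the lid edge, head at crop (265,405) on the underside and lever jaw outside. Fingers are clear on both sides, so I'm backing out along the tool axis.

>>> send_rows:
  increments:
    - [[0,0,0,0,0,-0.015,100],[0,0,0,0,0,-0.03,100],[0,0,0,0,0,-0.04,100],[0,0,0,0,0,-0.05,100],[0,0,0,0.03,0,-0.04,100],[0,0,0,0.06,0,0,100],[0,0,0,0.06,0,0,100],[0,0,0,0.06,0,0,100],[0,0,0,0.06,0,0,100],[0,0,0,0,0,0,100],[0,0,0,0,0,0,100]]

```text
time: 18.23
ee_pos: [0.5833, 0.0209, 0.4047]
tcp_rot: [0.215, 0.727, 0.625, 0.185]
contact_force: [0.9, -0.5, -0.1]
gripper_width: 0.0853
finger_force: 0.0
```

```bash
python3 chk.py; python3 - <<'E'
from lid import *
y=np.cross(d,n)
c=load('side'); t=cap('top'); P=pts(t)
q=(P-edge)@np.array([d,n,y]).T*1000
k=(q[...,0]>50)&(q[...,0]<64)&(abs(q[...,1]+8)<14)&(abs(q[...,2])<30); print('flat handle end top view',np.median(q[k],0),q[k].min(0),q[k].max(0),k.sum())
S=pts(c); f=S.reshape(-1,3); f=f[(abs(f[:,0]-.431)<.05)&(abs(f[:,1])<.05)&(f[:,2]>.06)]; print('flash',f.min(0),f.max(0))
f=P.reshape(-1,3); f=f[(abs(f[:,0]-.431)<.05)&(abs(f[:,1])<.05)&(f[:,2]>.155)]; print('flash top',f.mean(0),len(f))
im=cv2.resize(c['pixels'][150:270,380:540],None,fx=5,fy=5,interpolation=cv2.INTER_CUBIC); cv2.imwrite('pics/fin.png',cv2.convertScaleAbs(im,alpha=1.5))
E
```

```text
-37 [-5]
-31 []
-25 [-10, -9, -7, -5, 10, 11]
-19 [-18, -17, -15, -11, 8, 9]
-13 [-30, -28, -28, -24, -23, -21, -19, -15, -13, -8, 7, 10]
-7 [-30, -29, -26, -25, -21, -20, -18, -14, -12, -10, -9, -5, 6, 8, 9]
-1 [-27, -27, -25, -24, -24, -22, -18, -16, -15, -13, -11, -7, 4, 7]
5 [-10, -8, -4, -3, -2, -1, 1, 1, 3, 8]
11 [-14, -12, -11, 9]
17 [-13, -9, 3, 5, 5, 8, 10, 13]
23 [-13, -12, 6, 11, 17]
29 [-12, -10, 14, 16, 18, 19]
35 [-15, -11, 17, 20, 22, 23]
41 [-15, -13, -12, 21, 25]
47 [-14, 22, 24, 26, 28, 30]
53 [-17, -16, -15, -13, -13, -12, 27, 29]
59 []
65 []
71 []
77 []
edge u 2.0002404112803465 183
turn [ 0.0732 -0.0001 -0.0013] shift in new axes [-0.269   0.0065  0.2011] in old [-0.2691 -0.0079  0.201 ]
j [-0.075  0.064  1.544 -0.051  0.96   0.095] tcp [0.5833 0.02   0.4046] w 0.0851 F [-0.39  0.55 -0.25] t 18.275
flat handle end top view [ 51.8395958  -14.06258716   0.71803917] [ 50.16173571 -16.91887208 -18.72117771] [ 54.92298819 -10.59017124  20.13258248] 32
flash [ 0.38101114 -0.02643857  0.06016138] [0.48093974 0.04988372 0.71795918]
flash top [0.42692795 0.01744981 0.69132991] 3132
```

View pics/fin.png

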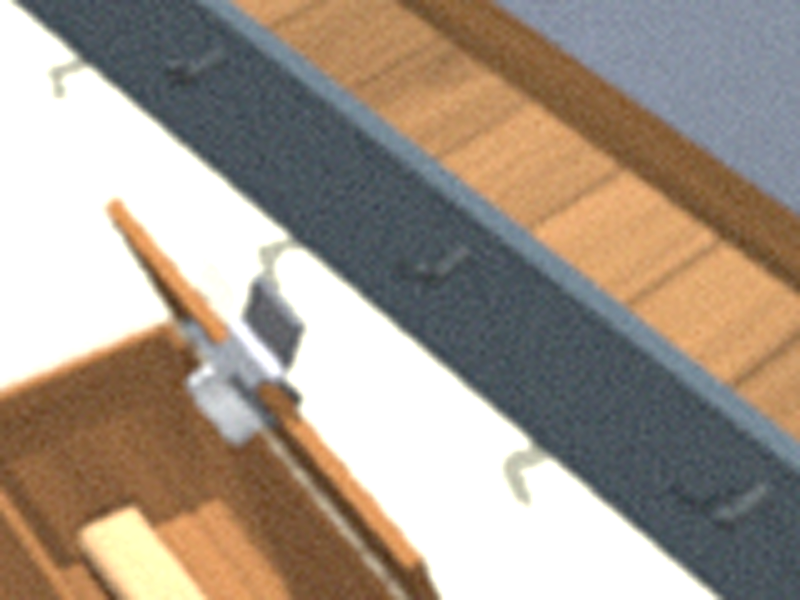

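The final view shows the light clipped mid-lid with its head on the underside at (225,400). Depth is about 29 mm, tilt about 0.08 rad, and it hasn't moved since release. The lid edge hasn't moved either. Handing in.

```bash
python3 -c "
from h import *
print(bot.sign_off())"
```

```text
the job is handed in; nothing more can be done
None
```

The job is handed in: the flashlight was left standing upright on the cork mat, and the grey light is clipped about 29 mm over the middle of the lid's free edge, lamp head on the underside, about 0.08 rad off square, with the lid where it was; the hand-in returned no verdict, and I could not recheck the flashlight at the very end because the arm blocked the view.

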